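# Stir the two-coloured sweets together

## Robot

A 6-joint arm with a two-finger parallel gripper is mounted at the origin on the work surface. World frame = base frame: x ahead of the robot, y to its left, z up, the work surface at z = 0. Lengths are in mm, angles in rad, forces in N, time in s.
With the tool pointing down it reaches from about 400 to 925 mm from the base axis. Payload 12.5 kg.
Tool frame: the origin (TCP) lies at the very end of the fingers, on their centre line; the grasp point (between the pads) lies behind it (env.grip_depth is the z of the grasp point in the tool frame, in mm); z points along the fingers, y is the line along which they close (so a half turn about z gives the same grasp; the last joint's range is limited). The gripper opens to 95 mm and grips with 3 to 60 N. Pads are 20 mm wide; open, the fingers measure 119 mm over their backs; the gripper's body (75 mm by 180 mm) begins 59 mm behind the grasp point.
Start: joints at [-1.238, 0.491, 1.559, -0, 1.092, -0.106], TCP at [265.558, -565.797, 214.661] pointing down, gripper open.
Joint ranges: [-3.1, 3.1], [-0.84, 2.19], [0.05, 2.79], [-1.13, 4.28], [0.06, 2.93], [-2.69, 2.69]. Speed limits (rad/s): [2.22, 2.22, 2.79, 3.14, 3.14, 3.14].

## Interface

Orientations are given as [roll, pitch, yaw] about the fixed x, y, z axes, in that order (R = Rz(yaw) Ry(pitch) Rx(roll)).
In Python, from cell import env, optics gives the robot as it stands.
- The arm moves only by the tool step_arm, never from a script. Its argument "moves" is a list of rows, each an object of numbers: "tx", "ty", "tz": the shift along the tool's x, y, z in mm; "roll": the turn about the tool's z in rad. In form: [{"tx": .., "ty": .., "tz": .., "roll": ..}, ...]. A call has 1 to 12 rows; each row is the pose to reach, as a shift and turn from the pose commanded when the call began, along the tool's axes at that moment; what a row does not reach only later rows make up. A row lasts 1/12 s, in which the tool goes at most 41.7 mm and 7.16 degrees, less where a joint would pass 70% of its speed; a pose out of reach is approached as far as the arm can. A call with a gripper value outside its range is refused whole. "grip" is the finger opening in mm, from 0 to 95.1, set as the call begins (left out, the last holds). The fingers move at their own pace and stop on an object; the grip force is fixed at half the most. Time passes only in rows, so rows that repeat a pose let the fingers close. It gives the time, the measured TCP pose, the force, the opening and the grip force at its end, in the units of the state.
- env.state(): the state, without advancing time (a new reading comes with each control period).
- optics.read_camera(name): name is "scene" or "top" or "wrist"; returns a dict with "pixels" (480x640x3 uint8, blue, green, red), "mtx" (3x3 intrinsics, pixels), "view" (4x4, takes a point from world to camera coordinates). Camera axes: x right, y down, z forward; pixel columns grow to the right and rows downward; lengths in mm; the calibration is good to about 2 mm. A picture is of the moment at which its call begins. There is no depth.
- env.job_done(): hands the job in; it is judged then, once.
The state is a dict: "t": time; "joints": joint angles; "qvel": joint speeds; "tau": joint torques, N m; "eef_pos": TCP position; "tcp_rot": TCP orientation; "ft_force": force on the tool from outside, world axes, zero at the start; "moment": the same for the moment, N m; "opening": opening from 0.0 (shut) to 1.0 (fully open); "grip_force": force on a finger pad.
Only numpy, scipy, OpenCV 4.12 (cv2) and the standard library are available. Lean on these libraries where they do the work, as an engineer would, in place of code of your own. Each camera call takes 0.05 s, during which the arm holds its last target. There are 200 camera calls.

## Task

Take the wooden stirrer from the crock and stir the sweets in the bowl with it, anticlockwise seen from above, in at least two full turns around the bowl's middle with its bulb down among the sweets; keep working until, with the stirrer out of the bowl, every sweet has one of the other colour right beside it, less than half a sweet's width away. Work gently: the loose bowl stays in place and is not pressed hard, all sweets stay in it, and the fingers never touch them. Then stand the stirrer back in the crock, bulb down, and leave everything else alone.

Things in the scene. Friction and masses are not known exactly. Their poses are not given: they have to be found in the camera images.
- bowl: loose white mixing bowl, 0.55 kg, round. Origin: centre of its underside, z up. Inside: a flat blue floor of radius 30 mm, 5 mm above the origin; from there a cone rises at 29 degrees to radius 84 mm (34 mm up), then a steep rim to radius 92 mm, 58 mm up (outer radius 96 mm)
- crock: white crock with red dots, fixed to the table, 86 mm outer diameter, inner radius 38 mm, 115 mm high, inner floor 6 mm above its origin (centre of the underside, z up). The stirrer leans in it
- stirrer: wooden stirrer, 236 mm long, 60 g, at first leaning some 30 degrees in the crock, top roughly towards the robot. Origin: centre of the round end of its dark bulb, 8 mm from the very end; z runs along the shaft to the handle. Bulb 16 mm thick, to 30 mm above the origin; shaft 12 mm thick to 140 mm; round handle, to be gripped, 16 mm thick from 140 mm to the top at 228 mm
- red0: red chunky sweet in the bowl, a ball of 25 mm diameter, 18 g, that rolls back to the bowl's middle; origin at its centre; at first all reds lie on the bowl's +x side
- red1: red chunky sweet in the bowl, a ball of 25 mm diameter, 18 g, that rolls back to the bowl's middle; origin at its centre; at first all reds lie on the bowl's +x side
- red2: red chunky sweet in the bowl, a ball of 25 mm diameter, 18 g, that rolls back to the bowl's middle; origin at its centre; at first all reds lie on the bowl's +x side
- red3: red chunky sweet in the bowl, a ball of 25 mm diameter, 18 g, that rolls back to the bowl's middle; origin at its centre; at first all reds lie on the bowl's +x side
- cream0: cream chunky sweet in the bowl, a ball of 25 mm diameter, 18 g, that rolls back to the bowl's middle; origin at its centre; at first all creams lie on the bowl's -x side
- cream1: cream chunky sweet in the bowl, a ball of 25 mm diameter, 18 g, that rolls back to the bowl's middle; origin at its centre; at first all creams lie on the bowl's -x side
- cream2: cream chunky sweet in the bowl, a ball of 25 mm diameter, 18 g, that rolls back to the bowl's middle; origin at its centre; at first all creams lie on the bowl's -x side
- cream3: cream chunky sweet in the bowl, a ball of 25 mm diameter, 18 g, that rolls back to the bowl's middle; origin at its centre; at first all creams lie on the bowl's -x side
- tin: red jar with a steel cap, 48 mm wide, 75 mm high, standing near the robot between the other things; loose, a bystander; origin at its underside
- figure: small blue porcelain figure, 52 mm wide, 86 mm high, standing beyond the bowl and crock; loose, a bystander; origin at its underside
- mug: green mug, 76 mm wide, 85 mm high, at the left; loose, a bystander; origin at its underside
- spatula: spatula lying at the left, along its x axis; loose, a bystander; origin at its underside

How it is judged:
By the outcome, as a careful person would: the job done as asked, in the order asked, and still so for the second after the job is handed in, with the robot touching nothing.
It also fails if it takes over 72 s, if anything falls off the work surface, if the arm or the gripper's body presses on something with over 40 N, if the wrist force passes 120 N, or if a joint passes its speed limit or range.

## Working session

There is one attempt and no reset: what is moved stays moved. The work goes in short steps, Python scripts to look and compute and a tool call to move; the robot and the scene stay as the last step left them, time stands still between calls to the robot, and variables do not carry over. Pictures are saved under pics/ and viewed, at most 10 in all, crops included, and the job is handed in when it is done.

Besides the shell and the picture viewer there is one more tool, called after ">>>" by a JSON object that holds its "api" and its "payload", one argument or row to a line. step_arm: Moves the arm, as the interface text tells. Its arguments: {"type":"object","properties":{"moves":{"type":"array"},"grip":{"type":"number"}},"required":["moves"]}

```bash
mkdir -p pics; ls
python3 - <<'E'
from cell import env, optics
import cv2,numpy as np
s=env.state();print(s, env.grip_depth)
np.set_printoptions(suppress=True,precision=3)
for n in("scene","top"):
    c=optics.read_camera(n);cv2.imwrite(f"pics/{n}0.png",c["pixels"]);print(n,c["mtx"],c["view"])
E
```

```text
pics
{'t': 0.0, 'joints': array([-1.23761865e+00,  4.91569211e-01,  1.55946613e+00,  7.72875375e-06,
        1.09166348e+00, -1.05574842e-01]), 'qvel': array([ 0.00020076, -0.00089619, -0.00093563,  0.00072738,  0.00104285,
        0.00127367]), 'tau': array([-1.52541033e-03, -6.12652159e+01, -2.58180910e+01,  6.90798112e-02,
        4.82906832e-02, -7.32692388e-05]), 'eef_pos': array([ 265.46342803, -565.55424287,  214.04999883]), 'tcp_rot': array([-3.14049337e+00, -1.23382906e-04,  4.38748888e-01]), 'ft_force': array([-0.31658718,  0.09477823,  1.45160238]), 'moment': array([ 0.00564808,  0.03855011, -0.00031328]), 'grip_force': 0.0, 'opening': 1.0013128163331146} -18.8
scene [[501.875   0.    319.811]
 [  0.    501.875 239.23 ]
 [  0.      0.      1.   ]] [[   0.86     0.511   -0.003 -478.962]
 [   0.403   -0.682   -0.61  -105.624]
 [  -0.314    0.524   -0.792 1166.667]
 [   0.       0.       0.       1.   ]]
top [[621.095   0.    319.053]
 [  0.    621.095 242.779]
 [  0.      0.      1.   ]] [[   0.025   -1.      -0.003  117.964]
 [  -0.983   -0.024   -0.182  530.147]
 [   0.181    0.008   -0.983 1204.918]
 [   0.       0.       0.       1.   ]]
```

View pics/scene0.png

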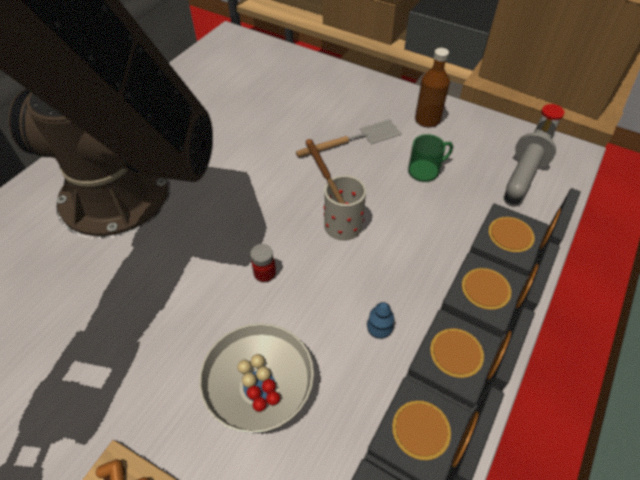

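View pics/top0.png

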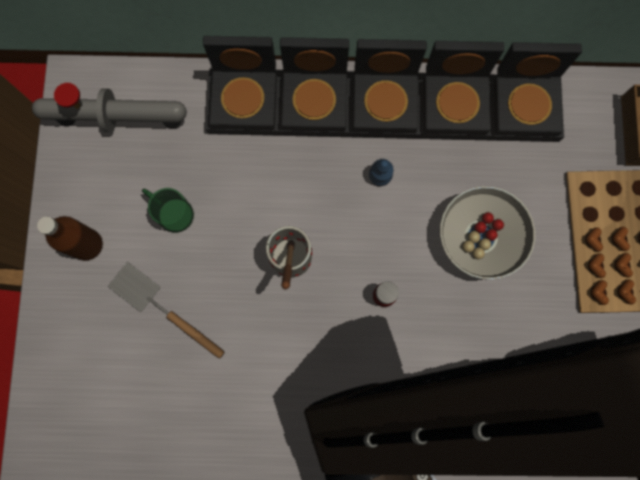

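The scene view shows the stirrer's top at about (310,143) in front of the crock (343,210), and the bowl at (258,378). In the top view the crock rim is at (289,250), the handle end at (286,284) and the bowl at (487,232), with reds and creams on separate sides. I'll enlarge both views for detail.

Run:
```python
import cv2,numpy as np
t=cv2.imread("pics/top0.png");s=cv2.imread("pics/scene0.png")
f=lambda im,x,y,w,h:cv2.resize(im[y:y+h,x:x+w],(400,300),interpolation=cv2.INTER_CUBIC)
a=np.hstack([f(t,243,205,100,100*3//4+15),f(t,427,180,120,100)])
b=np.hstack([f(s,285,130,120,120),f(s,193,318,130,120)])
cv2.imwrite("pics/crop0.png",np.vstack([a,b]))
```

```text
(no output)
```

View pics/crop0.png

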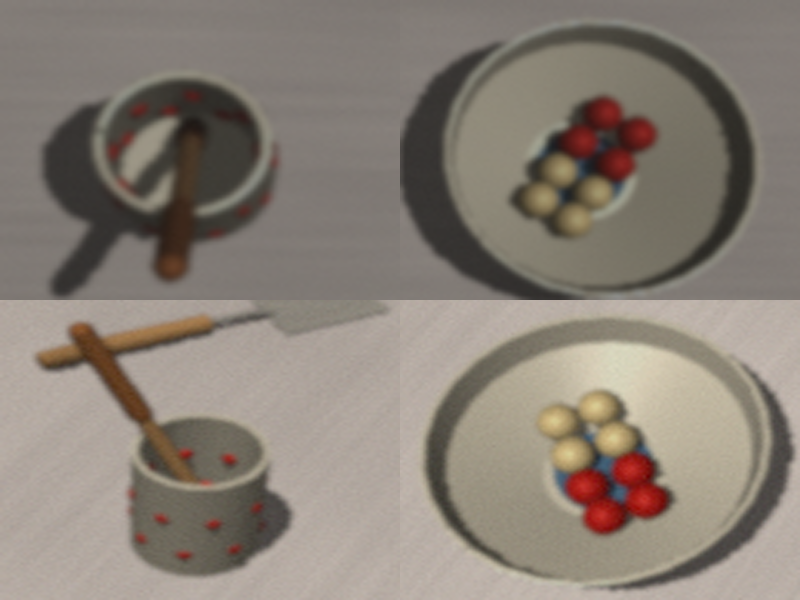

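The crops show the crock rim with extremes (93..272, 72..215) at top left, the bowl rim (443..760, 20..297) at top right, and the stirrer's handle end at (172,268) in the top view and (80,328) in the scene view. Next I'll measure these with masks and two-view rays.

```bash
cat > h.py <<'E'
import cv2,numpy as np
from cell import env,optics
np.set_printoptions(suppress=True,precision=1)
def ray(c,p):
    p=np.atleast_2d(np.asarray(p,float)); R=c["view"][:3,:3]; o=-R.T@c["view"][:3,3]
    d=np.c_[p,np.ones(len(p))]@np.linalg.inv(c["mtx"]).T@R
    return o,d/np.linalg.norm(d,axis=1)[:,None]
def plane(c,p,z):
    o,d=ray(c,p); return o+d*((z-o[2])/d[:,2])[:,None]
def tri(c1,p1,c2,p2):
    P=[c["mtx"]@c["view"][:3] for c in(c1,c2)]
    X=cv2.triangulatePoints(P[0],P[1],np.float64(p1).reshape(2,1),np.float64(p2).reshape(2,1))[:,0]; return X[:3]/X[3]
def proj(c,X):
    x=c["mtx"]@(c["view"][:3,:3]@X+c["view"][:3,3]); return x[:2]/x[2]
def hsv(im,lo,hi,win):
    m=cv2.inRange(cv2.cvtColor(im,cv2.COLOR_BGR2HSV),lo,hi); w=np.zeros_like(m); x0,y0,x1,y1=win; w[y0:y1,x0:x1]=255
    return m&w
def big(m):
    n,l,st,ce=cv2.connectedComponentsWithStats(m); i=1+np.argmax(st[1:,4]); y,x=np.where(l==i); return np.c_[x,y]
def linefit(p):
    v=cv2.fitLine(p.astype(np.float32),cv2.DIST_HUBER,0,.01,.01).ravel(); return v[2:],v[:2]
def axis(c1,p1,c2,p2):
    N=[];O=[]
    for c,p in((c1,p1),(c2,p2)):
        q,v=linefit(p); o,d=ray(c,[q-30*v,q+30*v]); n=np.cross(d[0],d[1]); N.append(n/np.linalg.norm(n)); O.append(o)
    d=np.cross(N[0],N[1]); d/=np.linalg.norm(d); d*=np.sign(d[2])
    x=np.linalg.solve(np.array([N[0],N[1],d]),[N[0]@O[0],N[1]@O[1],0]); return x,d
def onaxis(c,p,x,d):   # point of axis nearest a pixel ray
    o,r=ray(c,p); r=r[0]; A=np.array([[1,-d@r],[d@r,-1]]); b=[d@(o-x),r@(o-x)]; return x+np.linalg.solve(A,b)[0]*d
def circ(P):
    A=np.c_[2*P[:,:2],np.ones(len(P))]; s=np.linalg.lstsq(A,(P[:,:2]**2).sum(1),rcond=None)[0]; return s[:2],np.sqrt(s[2]+s[:2]@s[:2])
E
python3 - <<'E'
from h import *
S=optics.read_camera("scene");T=optics.read_camera("top")
ps=big(hsv(S["pixels"],(3,110,30),(20,255,170),(300,135,352,212)))
pt=big(hsv(T["pixels"],(3,110,20),(20,255,200),(268,230,310,292)))
print(len(ps),ps.min(0),ps.max(0),len(pt),pt.min(0),pt.max(0))
x,d=axis(S,ps,T,pt); print("dir",d*100,"tilt",np.degrees(np.arccos(d[2])))
for c,p in((S,ps),(T,pt)):
    q,v=linefit(p);t=(p-q)@v
    for e in(t.min(),t.max()): print("end",q+e*v,onaxis(c,q+e*v,x,d))
up=lambda P,o,s:np.float64(o)+np.float64(P)*s
ct=up([(93,145),(272,150),(183,72),(185,217)],(243,205),(.25,.3))
cs=up([(131,155),(268,152),(200,118),(200,188)],(285,130),(.3,.4))
bt=up([(43,150),(360,150),(200,20),(200,297)],(427,180),(.3,1/3))
bs=up([(24,160),(375,160),(200,17),(200,285)],(193,318),(.325,.4))
for n,a,b,z in(("crock",ct,cs,115),("bowl",bt,bs,58)):
    print(n,circ(plane(T,a,z)),circ(plane(S,b,z)))
    ca,cb=[cv2.fitEllipse(np.float32(cv2.perspectiveTransform(np.float64([[ (0,0)]]),np.eye(3))))if 0 else q.mean(0) for q in(a,b)]
    print(" tri",tri(T,ca,S,cb))
for n,lo,hi in(("blue",(95,70,20),(125,255,255)),):
    for c,w in((T,(445,190,530,275)),(S,(205,330,310,430))):
        m=hsv(c["pixels"],lo,hi,w); y,xx=np.where(m>0); P=plane(c,np.c_[xx,y],5); print(n,len(P),cv2.minEnclosingCircle(np.float32(P[:,:2])))
E
```

```text
632 [300 137] [347 202] 200 [283 244] [292 287]
dir [-45.4  -1.8  89.1] tilt 27.008940230221224
end [309.4 138.8] [424.5 185.6 214.7]
end [341.4 202.8] [498.  188.6  70.3]
end [285.  287.1] [415.3 185.3 232.7]
end [290.9 244.1] [530.7 189.9   6.2]
crock (array([502.9, 188.1]), np.float64(42.438694493658225)) (array([506.6, 184.6]), np.float64(40.070359448866995))
 tri [503.6 188.6 108.1]
bowl (array([ 555.1, -206.8]), np.float64(95.11127231766218)) (array([ 561. , -206.6]), np.float64(94.12765697382375))
 tri [ 560.3 -210.4   41.8]
blue 8 ((558.888916015625, -208.22216796875), 3.415353298187256)
blue 51 ((553.4557495117188, -205.22445678710938), 25.9351806640625)
```

Run:
```python
from h import *
S=optics.read_camera("scene");T=optics.read_camera("top")
m=hsv(S["pixels"],(3,90,20),(20,255,200),(300,135,352,212)); y,x=np.where(m>0); p=np.c_[x,y]
a=np.float64([309,141]);v=np.float64([33,61]);v/=np.linalg.norm(v)
off=(p-a)@[-v[1],v[0]]; ps=p[(abs(off)<5)]
pt=big(hsv(T["pixels"],(3,110,20),(20,255,200),(268,230,310,292)))
x,d=axis(S,ps,T,pt); print("dir",d*100,"tilt",np.degrees(np.arccos(d[2])))
for c,p in((S,ps),(T,pt)):
    q,v=linefit(p);t=(p-q)@v
    for e in(t.min(),t.max()): print("end",q+e*v,onaxis(c,q+e*v,x,d))
# where axis is at heights
for z in(14,115,160,175,185,210): print(z,x+d*(z-x[2])/d[2])
s=env.state();print(s["eef_pos"],s["t"])
```

```text
dir [-50.4  -0.9  86.4] tilt 30.28481867059634
end [307.4 139.3] [419.2 186.6 210.3]
end [343.3 205. ] [503.1 188.1  66.7]
end [285.  287.1] [417.4 186.6 213.3]
end [291.1 244. ] [527.5 188.5  24.8]
14 [533.8 188.6  14. ]
115 [474.8 187.6 115. ]
160 [448.6 187.1 160. ]
175 [439.8 187.  175. ]
185 [434.  186.9 185. ]
210 [419.4 186.6 210. ]
[ 265.5 -565.7  214.4] 0.3
```

The stirrer axis is consistent: the top measures z≈212 against 211 expected, and the tilt is 30°. The bulb is near (534,189,14). I'll move the arm out towards (520,-300,260) and turn the fingers to close along y.

>>> {"api": "step_arm", "payload": {
  "moves": [
    {"tx": 343, "ty": -133, "tz": -45, "roll": 0.42},
    {"tx": 343, "ty": -133, "tz": -45, "roll": 0.42},
    {"tx": 343, "ty": -133, "tz": -45, "roll": 0.42},
    {"tx": 343, "ty": -133, "tz": -45, "roll": 0.42},
    {"tx": 343, "ty": -133, "tz": -45, "roll": 0.42},
    {"tx": 343, "ty": -133, "tz": -45, "roll": 0.42},
    {"tx": 343, "ty": -133, "tz": -45, "roll": 0.42},
    {"tx": 343, "ty": -133, "tz": -45, "roll": 0.42},
    {"tx": 343, "ty": -133, "tz": -45, "roll": 0.42},
    {"tx": 343, "ty": -133, "tz": -45, "roll": 0.42}
  ],
  "grip": 95
}}

```text
t: 1.13
eef_pos: [523.4, -295.0, 260.6]
tcp_rot: [3.142, -0.002, 0.024]
ft_force: [-0.6, -0.2, -0.5]
opening: 0.998
grip_force: 0.0
```

>>> {"api": "step_arm", "payload": {
  "moves": [
    {"tx": -70, "ty": -488, "tz": 0, "roll": 0},
    {"tx": -70, "ty": -488, "tz": 0, "roll": 0},
    {"tx": -70, "ty": -488, "tz": 0, "roll": 0},
    {"tx": -70, "ty": -488, "tz": 0, "roll": 0},
    {"tx": -70, "ty": -488, "tz": 0, "roll": 0},
    {"tx": -70, "ty": -488, "tz": 0, "roll": 0},
    {"tx": -70, "ty": -488, "tz": 0, "roll": 0},
    {"tx": -70, "ty": -488, "tz": 0, "roll": 0},
    {"tx": -70, "ty": -488, "tz": 0, "roll": 0},
    {"tx": -70, "ty": -488, "tz": 0, "roll": 0},
    {"tx": -70, "ty": -488, "tz": 0, "roll": 0},
    {"tx": -70, "ty": -488, "tz": 0, "roll": 0}
  ]
}}

```text
t: 2.13
eef_pos: [439.5, 189.1, 259.8]
tcp_rot: [-3.141, -0.0, 0.019]
ft_force: [0.8, 0.1, 1.0]
opening: 0.999
grip_force: 0.0
```

>>> {"api": "step_arm", "payload": {
  "moves": [
    {"tx": 0, "ty": 0, "tz": 0, "roll": 0},
    {"tx": 0, "ty": 0, "tz": 0, "roll": 0},
    {"tx": 0, "ty": 0, "tz": 0, "roll": 0}
  ]
}}

```text
t: 2.38
eef_pos: [440.4, 186.5, 259.5]
tcp_rot: [3.141, 0.0, 0.019]
ft_force: [-0.2, -0.6, 0.2]
opening: 0.998
grip_force: 0.0
```

Run:
```python
from h import *
s=env.state();print(s["eef_pos"],s["tcp_rot"],s["joints"])
c=optics.read_camera("wrist");cv2.imwrite("pics/w1.png",c["pixels"]);print(c["mtx"],c["view"])
for P in((533.8,188.6,14),(440,187,175),(419,186.6,210)): print(proj(c,np.array(P)))
```

```text
[440.4 186.5 259.5] [3.1 0.  0. ] [ 0.3  0.2  1.8 -0.   1.1  1.8]
[[355.2   0.  317. ]
 [  0.  355.2 239.3]
 [  0.    0.    1. ]] [[  0.   -1.   -0.  179. ]
 [ -1.   -0.    0.3 384.5]
 [ -0.3  -0.   -1.  553.1]
 [  0.    0.    0.    1. ]]
[317.1 123.2]
[317.  244.7]
[317.  289.5]
```

View pics/w1.png

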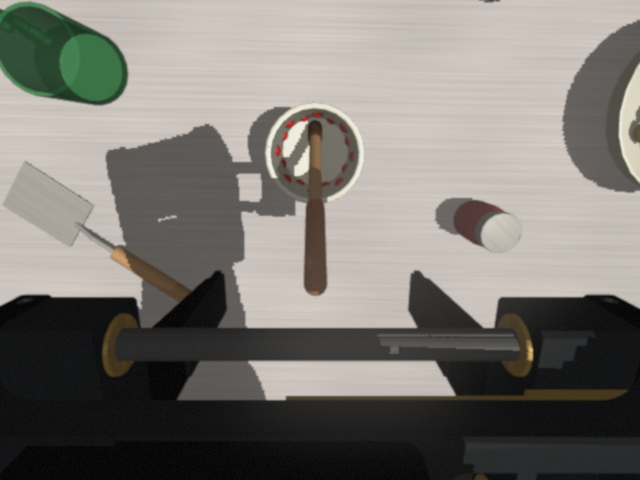

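The wrist view shows the handle end at (316,290) and the bulb inside the crock at (316,125), matching the projections and centred between the fingers. I'll descend and close.

>>> {"api": "step_arm", "payload": {
  "moves": [
    {"tz": 40},
    {"tz": 75},
    {"tz": 95},
    {"tz": 105},
    {"tz": 105}
  ]
}}

```text
validation failed for argument at $.mo...
```

>>> {"api": "step_arm", "payload": {
  "moves": [
    {"tz": 0},
    {"tz": 0},
    {"tz": 0},
    {"tz": 0},
    {"tz": 0},
    {"tz": 0},
    {"tz": 0},
    {"tz": 0}
  ],
  "grip": 0
}}

```text
validation failed for argument at $.mo...
```

>>> {"api": "step_arm", "payload": {
  "moves": [
    {"tx": 0, "ty": 0, "tz": 40, "roll": 0},
    {"tx": 0, "ty": 0, "tz": 75, "roll": 0},
    {"tx": 0, "ty": 0, "tz": 95, "roll": 0},
    {"tx": 0, "ty": 0, "tz": 105, "roll": 0},
    {"tx": 0, "ty": 0, "tz": 105, "roll": 0}
  ]
}}

```text
t: 2.85
eef_pos: [439.9, 185.2, 152.6]
tcp_rot: [3.14, 0.004, 0.016]
ft_force: [-0.1, -0.0, -0.3]
opening: 0.997
grip_force: 0.0
```

>>> {"api": "step_arm", "payload": {
  "moves": [
    {"tx": 0, "ty": 0, "tz": 0, "roll": 0},
    {"tx": 0, "ty": 0, "tz": 0, "roll": 0},
    {"tx": 0, "ty": 0, "tz": 0, "roll": 0},
    {"tx": 0, "ty": 0, "tz": 0, "roll": 0},
    {"tx": 0, "ty": 0, "tz": 0, "roll": 0},
    {"tx": 0, "ty": 0, "tz": 0, "roll": 0},
    {"tx": 0, "ty": 0, "tz": 0, "roll": 0},
    {"tx": 0, "ty": 0, "tz": 0, "roll": 0}
  ],
  "grip": 0
}}

```text
t: 3.52
eef_pos: [440.4, 187.0, 154.7]
tcp_rot: [3.142, -0.0, 0.019]
ft_force: [-0.6, -0.5, 0.6]
opening: 0.495
grip_force: 0.0
```

>>> {"api": "step_arm", "payload": {
  "moves": [
    {"tx": 0, "ty": 0, "tz": 0, "roll": 0},
    {"tx": 0, "ty": 0, "tz": 0, "roll": 0},
    {"tx": 0, "ty": 0, "tz": 0, "roll": 0},
    {"tx": 0, "ty": 0, "tz": 0, "roll": 0},
    {"tx": 0, "ty": 0, "tz": 0, "roll": 0},
    {"tx": 0, "ty": 0, "tz": 0, "roll": 0},
    {"tx": 0, "ty": 0, "tz": 0, "roll": 0},
    {"tx": 0, "ty": 0, "tz": 0, "roll": 0},
    {"tx": 0, "ty": 0, "tz": 0, "roll": 0}
  ]
}}

```text
t: 4.27
eef_pos: [440.4, 186.9, 154.6]
tcp_rot: [3.142, -0.0, 0.019]
ft_force: [-0.2, 0.6, 0.3]
opening: 0.162
grip_force: 30.0
```

>>> {"api": "step_arm", "payload": {
  "moves": [
    {"tx": 0, "ty": 0, "tz": -10, "roll": 0},
    {"tx": 0, "ty": 0, "tz": -25, "roll": 0},
    {"tx": 0, "ty": 0, "tz": -45, "roll": 0},
    {"tx": 0, "ty": 0, "tz": -70, "roll": 0},
    {"tx": 0, "ty": 0, "tz": -95, "roll": 0},
    {"tx": 0, "ty": 0, "tz": -120, "roll": 0},
    {"tx": 0, "ty": 0, "tz": -135, "roll": 0},
    {"tx": 0, "ty": 0, "tz": -140, "roll": 0},
    {"tx": 0, "ty": 0, "tz": -140, "roll": 0},
    {"tx": 0, "ty": 0, "tz": -140, "roll": 0}
  ]
}}

```text
t: 5.1
eef_pos: [440.0, 186.8, 293.7]
tcp_rot: [3.141, 0.001, 0.019]
ft_force: [-0.2, -0.2, -1.4]
opening: 0.164
grip_force: 30.0
```

Run:
```python
from h import *
s=env.state();print(s["eef_pos"],s["tcp_rot"],s["t"])
S=optics.read_camera("scene");T=optics.read_camera("top")
a=S["pixels"][40:280,240:440];b=T["pixels"][150:390,190:390]
cv2.imwrite("pics/lift.png",cv2.resize(np.hstack([a,b]),(800,480)))
for n,c in(("S",S),("T",T)): print(n,proj(c,np.array([533.8,188.6,154])),proj(c,np.array([440,187,315])))
```

```text
[440.  186.8 293.7] [3.1 0.  0. ] 5.1
S [358.8 181. ] [316.3  97.2]
T [287.9 228.2] [281.5 265.6]
```

View pics/lift.png

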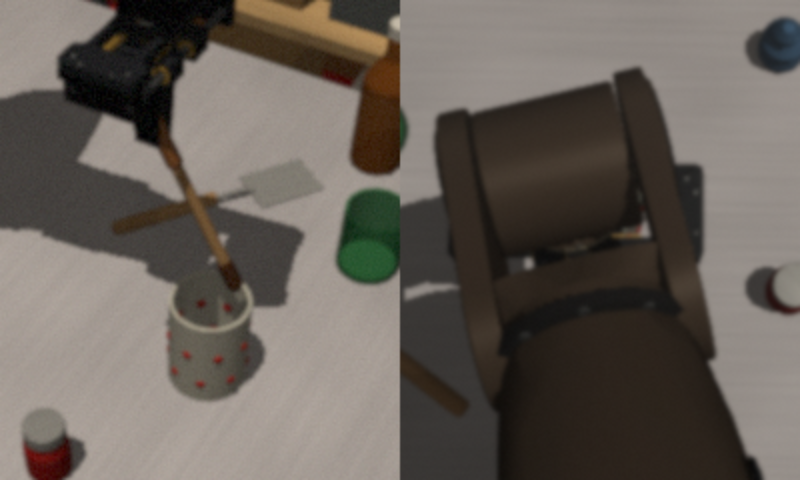

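The lift crop shows the stirrer held at its 30° lean with the bulb end at crop (234,287), just above the crock rim and within 2-3 px of the prediction. The top view is blocked by the arm. I'll check the bulb with the wrist and scene cameras together.

Run:
```python
from h import *
S=optics.read_camera("scene");W=optics.read_camera("wrist")
t=env.state()["eef_pos"]
q=np.array([533.8,188.6,154])
for n,c,r in(("S",S,14),("W",W,40)):
    u=proj(c,q).astype(int); w=(u[0]-r,u[1]-r,u[0]+r,u[1]+r)
    m=hsv(c["pixels"],(0,60,10),(20,255,105),w); p=big(m); o,v=linefit(p); tt=(p-o)@v
    print(n,u,len(p),o+tt.min()*v,o+tt.max()*v)
cv2.imwrite("pics/w2.png",cv2.resize(W["pixels"][20:320,120:520],(800,600)))
```

```text
S [358 181] 148 [347.5 166.1] [358.7 184.2]
W [317 116] 428 [305.3 153. ] [321.5 114. ]
```

View pics/w2.png

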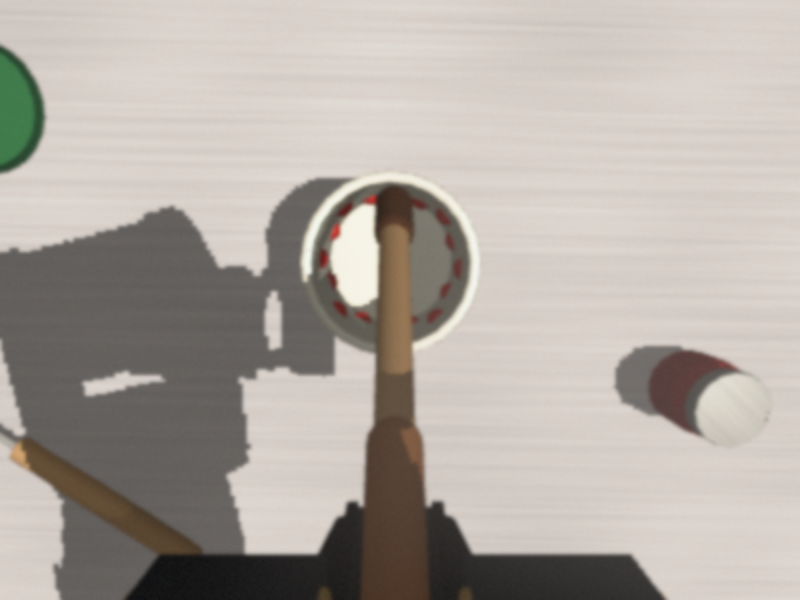

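The wrist view shows the bulb tip at crop (394,187), the shaft on the centreline, and the crock rim circle centred at (391,262) with radius 88.

Run:
```python
from h import *
S=optics.read_camera("scene");W=optics.read_camera("wrist");t=env.state()["eef_pos"]
b=tri(S,(356.6,180.8),W,(317,120.5));print("bulb",b,b-t,proj(S,b),proj(W,b))
r=np.array([(302,262),(480,262),(391,172),(391,353)])/2+[120,20]
print("crock",circ(plane(W,r,115)))
```

```text
bulb [529.9 188.4 152.8] [  89.6    1.5 -141.2] [356.9 180.8] [317.7 121.8]
crock (array([503.5, 189.9]), np.float64(42.2662588645292))
```

>>> {"api": "step_arm", "payload": {
  "moves": [
    {"tx": 1, "ty": 12, "tz": 0, "roll": 0},
    {"tx": 2, "ty": 38, "tz": 0, "roll": 0},
    {"tx": 4, "ty": 74, "tz": 0, "roll": 0},
    {"tx": 6, "ty": 114, "tz": 0, "roll": 0},
    {"tx": 8, "ty": 154, "tz": 0, "roll": 0},
    {"tx": 10, "ty": 194, "tz": 0, "roll": 0},
    {"tx": 12, "ty": 234, "tz": 0, "roll": 0},
    {"tx": 14, "ty": 274, "tz": 0, "roll": 0},
    {"tx": 16, "ty": 314, "tz": 0, "roll": 0},
    {"tx": 18, "ty": 350, "tz": 0, "roll": 0},
    {"tx": 19, "ty": 380, "tz": 0, "roll": 0},
    {"tx": 20, "ty": 396, "tz": 0, "roll": 0}
  ]
}}

```text
t: 6.4
eef_pos: [467.6, -211.8, 294.1]
tcp_rot: [3.141, 0.001, 0.017]
ft_force: [0.3, 0.5, -0.0]
opening: 0.163
grip_force: 30.0
```

>>> {"api": "step_arm", "payload": {
  "moves": [
    {"tx": 0, "ty": 0, "tz": 0, "roll": 0},
    {"tx": 0, "ty": 0, "tz": 0, "roll": 0},
    {"tx": 0, "ty": 0, "tz": 0, "roll": 0}
  ]
}}

```text
t: 6.65
eef_pos: [467.7, -207.9, 294.4]
tcp_rot: [-3.141, 0.001, 0.019]
ft_force: [0.5, -1.1, -0.5]
opening: 0.165
grip_force: 30.0
```

Run:
```python
from h import *
s=env.state();print(s["eef_pos"],s["tcp_rot"],s["t"],s["joints"]*10)
W=optics.read_camera("wrist");cv2.imwrite("pics/w3.png",cv2.resize(W["pixels"][0:300,120:520],(800,600)))
```

```text
[ 467.7 -207.9  294.4] [-3.1  0.   0. ] 6.65 [-5.5  2.5 17.2  0.  11.7 10. ]
```

View pics/w3.png

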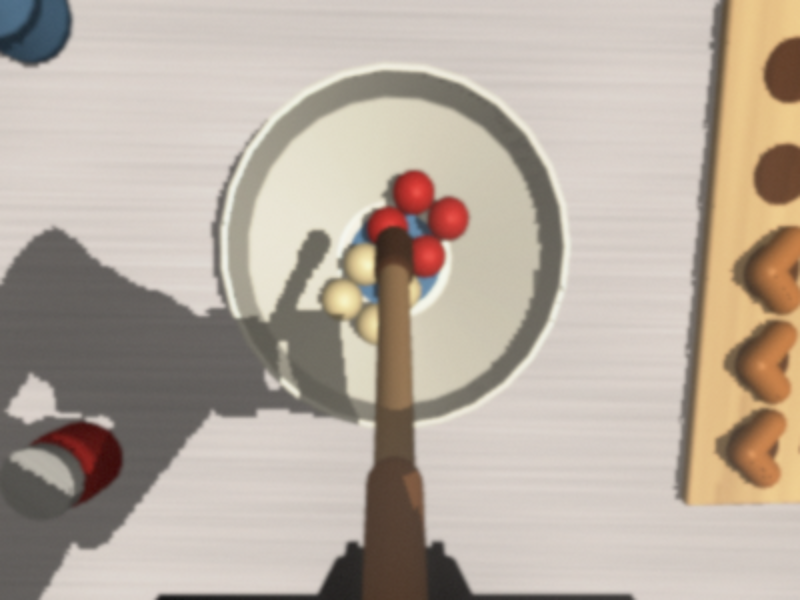

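The wrist view shows the bowl rim (220..570, 63..425), the four reds up and right of the floor circle, and the creams down and left. The bulb at (394,235) hangs over the middle.

```bash
cat >> h.py <<'E'
def sweets(c,ctr):
    """ball centres by colour, cast at z=19, around bowl centre"""
    im=cv2.resize(c["pixels"],None,fx=4,fy=4,interpolation=cv2.INTER_CUBIC); H=cv2.cvtColor(im,cv2.COLOR_BGR2HSV)
    u=proj(c,np.array([*ctr,19.])); e=proj(c,np.array([ctr[0],ctr[1]+12.5,19.])); r=4*np.linalg.norm(e-u)
    out=[]
    R=cv2.inRange(H,(0,150,60),(6,255,255))|cv2.inRange(H,(172,150,60),(180,255,255))
    C=cv2.inRange(H,(15,55,110),(32,160,255))
    w=np.zeros_like(R);cv2.circle(w,tuple((4*u).astype(int)),int(4.6*r),255,-1)
    for n,m in(("r",R&w),("c",C&w)):
        m=cv2.morphologyEx(m,cv2.MORPH_OPEN,np.ones((7,7),np.uint8))
        k=np.zeros((2*int(r)+1,)*2,np.float32);cv2.circle(k,(int(r),)*2,int(r),1,-1);k/=k.sum()
        s=cv2.filter2D((m>0).astype(np.float32),-1,k); 
        for _ in range(4):
            _,v,_,q=cv2.minMaxLoc(s)
            if v<.35:break
            P=plane(c,np.float64([q])/4,19)[0];out.append((n,P[:2]-ctr,v));cv2.circle(s,q,int(1.6*r),0,-1)
    return out
def check(o):
    for n,p,v in o:
        d=[np.linalg.norm(p-q) for m,q,_ in o if m!=n]; print(n,p,"%.2f"%v,"nearest other %.1f"%min(d))
E
python3 - <<'E'
from h import *
W=optics.read_camera("wrist")
r=np.array([(220,244),(570,244),(395,63),(395,425)])/2+[120,0]
print("bowl W",circ(plane(W,r,58)))
f=np.array([(338,258),(452,258),(395,200)])/2+[120,0]
print("floor W",circ(plane(W,f,5)))
T=optics.read_camera("top");S=optics.read_camera("scene")
ctr=np.array([557.,-207]);print("W");check(sweets(W,ctr));print("S");check(sweets(S,ctr))
E
```

```text
bowl W (array([ 556. , -205.9]), np.float64(94.86686619647357))
floor W (array([ 554.6, -206. ]), np.float64(35.32460853368703))
W
r [35.5 -9.4] 0.96 nearest other 50.6
r [ 21.8 -29.6] 0.92 nearest other 50.3
r [  0.7 -17.8] 0.79 nearest other 26.2
r [22.6  4.5] 0.60 nearest other 32.2
c [-25.5  32.6] 0.94 nearest other 55.7
c [-20.5  -2.3] 0.90 nearest other 26.2
c [-41.1   3.1] 0.86 nearest other 46.7
c [-5.5 20.2] 0.79 nearest other 32.2
S
r [ 22.3 -29.3] 0.96 nearest other 48.6
r [  3.6 -18.9] 0.95 nearest other 27.2
r [35.8 -9.4] 0.95 nearest other 48.8
r [19.2  3.7] 0.94 nearest other 27.8
c [-39.7  11.1] 0.99 nearest other 52.6
c [-19.1  -4. ] 0.99 nearest other 27.2
c [-25.6  30.9] 0.98 nearest other 52.4
c [-4.2 18.6] 0.97 nearest other 27.8
```

```bash
cat > path.py <<'E'
import numpy as np
def path(th0,n,f,step=20,r0=25,a=10,ph=0):
    th=np.radians(th0+step*np.arange(n+1)); r=r0+a*np.cos(f*(th-th[0])+ph); return np.c_[r*np.cos(th),r*np.sin(th)]
def rows(P):
    c,s=np.cos(.019),np.sin(.019)
    for k in range(0,len(P)-1,12):
        D=P[k+1:k+13]-P[k]; print([(round(float(c*x+s*y)),round(float(s*x-c*y))) for x,y in D],"end",P[min(k+12,len(P)-1)].round())
E
python3 -c "
from path import *
rows(path(-109,60,1.5))"
```

```text
[(12, 1), (22, -5), (28, -14), (29, -23), (28, -30), (27, -35), (26, -41), (25, -48), (21, -56), (12, -63), (1, -65), (-10, -60)] end [-23.  26.]
[(-7, 10), (-7, 22), (-2, 31), (5, 37), (12, 39), (17, 41), (22, 43), (29, 46), (38, 46), (48, 42), (56, 33), (57, 21)] end [34.  7.]
[(-5, -11), (-15, -17), (-26, -17), (-34, -14), (-40, -9), (-44, -5), (-49, -2), (-54, 3), (-59, 10), (-60, 21), (-56, 32), (-46, 39)] end [-11. -33.]
[(12, 1), (22, -5), (28, -14), (29, -23), (28, -30), (27, -35), (26, -41), (25, -48), (21, -56), (12, -63), (1, -65), (-10, -60)] end [-23.  26.]
[(-7, 10), (-7, 22), (-2, 31), (5, 37), (12, 39), (17, 41), (22, 43), (29, 46), (38, 46), (48, 42), (56, 33), (57, 21)] end [34.  7.]
```

>>> {"api": "step_arm", "payload": {
  "moves": [
    {"tx": -6, "ty": 14, "tz": 15, "roll": 0},
    {"tx": -14, "ty": 34, "tz": 40, "roll": 0},
    {"tx": -14, "ty": 34, "tz": 65, "roll": 0},
    {"tx": -14, "ty": 34, "tz": 85, "roll": 0},
    {"tx": -14, "ty": 34, "tz": 100, "roll": 0},
    {"tx": -14, "ty": 34, "tz": 112, "roll": 0},
    {"tx": -14, "ty": 34, "tz": 122, "roll": 0},
    {"tx": -14, "ty": 34, "tz": 128, "roll": 0},
    {"tx": -14, "ty": 34, "tz": 131, "roll": 0},
    {"tx": -14, "ty": 34, "tz": 131, "roll": 0},
    {"tx": -14, "ty": 34, "tz": 131, "roll": 0}
  ]
}}

```text
t: 7.77
eef_pos: [454.7, -242.9, 164.1]
tcp_rot: [3.141, -0.001, 0.019]
ft_force: [0.5, 0.3, 1.2]
opening: 0.163
grip_force: 30.0
```

>>> {"api": "step_arm", "payload": {
  "moves": [
    {"tx": 12, "ty": 1, "tz": 0, "roll": 0},
    {"tx": 22, "ty": -5, "tz": 0, "roll": 0},
    {"tx": 28, "ty": -14, "tz": 0, "roll": 0},
    {"tx": 29, "ty": -23, "tz": 0, "roll": 0},
    {"tx": 28, "ty": -30, "tz": 0, "roll": 0},
    {"tx": 27, "ty": -35, "tz": 0, "roll": 0},
    {"tx": 26, "ty": -41, "tz": 0, "roll": 0},
    {"tx": 25, "ty": -48, "tz": 0, "roll": 0},
    {"tx": 21, "ty": -56, "tz": 0, "roll": 0},
    {"tx": 12, "ty": -63, "tz": 0, "roll": 0},
    {"tx": 1, "ty": -65, "tz": 0, "roll": 0},
    {"tx": -10, "ty": -60, "tz": 0, "roll": 0}
  ]
}}

```text
t: 8.77
eef_pos: [442.3, -182.0, 163.7]
tcp_rot: [-3.141, -0.0, 0.02]
ft_force: [0.1, -1.5, 0.3]
opening: 0.161
grip_force: 30.0
```

Run:
```python
from h import *
S=optics.read_camera("scene")
check(sweets(S,np.array([556.5,-206.5])))
cv2.imwrite("pics/st1.png",cv2.resize(S["pixels"][270:460,150:360],(663,600)))
```

```text
r [  5.5 -23.6] 0.97 nearest other 26.4
r [-1.1 -0.8] 0.95 nearest other 30.2
r [ 26.8 -11. ] 0.94 nearest other 49.6
r [17.9 13.5] 0.89 nearest other 43.7
c [-20.8 -24.9] 0.99 nearest other 26.4
c [-31.2  -1.9] 0.99 nearest other 30.2
c [-26.7  17.4] 0.78 nearest other 31.5
c [-12.1  45.2] 0.72 nearest other 43.7
```

View pics/st1.png

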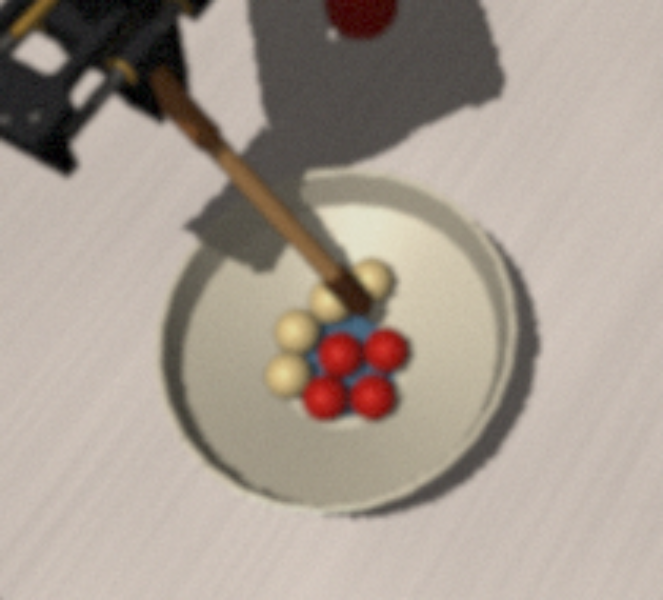

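The picture shows the bulb at (357,303) down among the sweets, the bowl in place, and the creams starting to move round. I'll continue.

>>> {"api": "step_arm", "payload": {
  "moves": [
    {"tx": -7, "ty": 10, "tz": 0, "roll": 0},
    {"tx": -7, "ty": 22, "tz": 0, "roll": 0},
    {"tx": -2, "ty": 31, "tz": 0, "roll": 0},
    {"tx": 5, "ty": 37, "tz": 0, "roll": 0},
    {"tx": 12, "ty": 39, "tz": 0, "roll": 0},
    {"tx": 17, "ty": 41, "tz": 0, "roll": 0},
    {"tx": 22, "ty": 43, "tz": 0, "roll": 0},
    {"tx": 29, "ty": 46, "tz": 0, "roll": 0},
    {"tx": 38, "ty": 46, "tz": 0, "roll": 0},
    {"tx": 48, "ty": 42, "tz": 0, "roll": 0},
    {"tx": 56, "ty": 33, "tz": 0, "roll": 0},
    {"tx": 57, "ty": 21, "tz": 0, "roll": 0}
  ]
}}

```text
t: 9.82
eef_pos: [502.2, -202.3, 163.4]
tcp_rot: [3.141, -0.0, 0.019]
ft_force: [-0.8, -0.1, -0.8]
opening: 0.164
grip_force: 30.0
```

>>> {"api": "step_arm", "payload": {
  "moves": [
    {"tx": -5, "ty": -11, "tz": 0, "roll": 0},
    {"tx": -15, "ty": -17, "tz": 0, "roll": 0},
    {"tx": -26, "ty": -17, "tz": 0, "roll": 0},
    {"tx": -34, "ty": -14, "tz": 0, "roll": 0},
    {"tx": -40, "ty": -9, "tz": 0, "roll": 0},
    {"tx": -44, "ty": -5, "tz": 0, "roll": 0},
    {"tx": -49, "ty": -2, "tz": 0, "roll": 0},
    {"tx": -54, "ty": 3, "tz": 0, "roll": 0},
    {"tx": -59, "ty": 10, "tz": 0, "roll": 0},
    {"tx": -60, "ty": 21, "tz": 0, "roll": 0},
    {"tx": -56, "ty": 32, "tz": 0, "roll": 0},
    {"tx": -46, "ty": 39, "tz": 0, "roll": 0}
  ]
}}

```text
t: 10.82
eef_pos: [455.0, -244.5, 163.8]
tcp_rot: [-3.141, 0.001, 0.018]
ft_force: [-1.9, 0.7, 4.9]
opening: 0.162
grip_force: 30.0
```

>>> {"api": "step_arm", "payload": {
  "moves": [
    {"tx": 12, "ty": 1, "tz": 0, "roll": 0},
    {"tx": 22, "ty": -5, "tz": 0, "roll": 0},
    {"tx": 28, "ty": -14, "tz": 0, "roll": 0},
    {"tx": 29, "ty": -23, "tz": 0, "roll": 0},
    {"tx": 28, "ty": -30, "tz": 0, "roll": 0},
    {"tx": 27, "ty": -35, "tz": 0, "roll": 0},
    {"tx": 26, "ty": -41, "tz": 0, "roll": 0},
    {"tx": 25, "ty": -48, "tz": 0, "roll": 0},
    {"tx": 21, "ty": -56, "tz": 0, "roll": 0},
    {"tx": 12, "ty": -63, "tz": 0, "roll": 0},
    {"tx": 1, "ty": -65, "tz": 0, "roll": 0},
    {"tx": -10, "ty": -60, "tz": 0, "roll": 0}
  ]
}}

```text
t: 11.82
eef_pos: [443.2, -182.0, 163.7]
tcp_rot: [-3.141, 0.0, 0.02]
ft_force: [0.4, -0.5, 0.5]
opening: 0.165
grip_force: 30.0
```

Run:
```python
from h import *
S=optics.read_camera("scene")
check(sweets(S,np.array([556.5,-206.5])))
cv2.imwrite("pics/st2.png",cv2.resize(S["pixels"][270:460,150:360],(663,600)))
```

```text
r [ 10.  -22.5] 0.98 nearest other 26.2
r [-6.1 -4.9] 0.98 nearest other 25.4
r [30.9 -9.5] 0.96 nearest other 50.2
r [15.5  7.9] 0.95 nearest other 40.2
c [-15.6 -28.5] 1.00 nearest other 25.4
c [-32.3  -7.8] 1.00 nearest other 26.3
c [-24.   15.8] 0.98 nearest other 27.3
c [-36.2  33.7] 0.51 nearest other 49.0
```

```bash
python3 -c "
from path import *
rows(path(131.5,24,0.37,r0=30,a=-3.5,ph=-1.57))"
```

```text
[(-6, 8), (-9, 18), (-9, 28), (-5, 37), (2, 44), (10, 49), (20, 50), (29, 48), (37, 43), (43, 36), (46, 27), (46, 18)] end [26.  5.]
[(-3, -9), (-9, -16), (-17, -20), (-26, -22), (-36, -21), (-44, -16), (-50, -9), (-54, 0), (-54, 10), (-51, 19), (-45, 27), (-36, 33)] end [ -9. -28.]
```

View pics/st2.png

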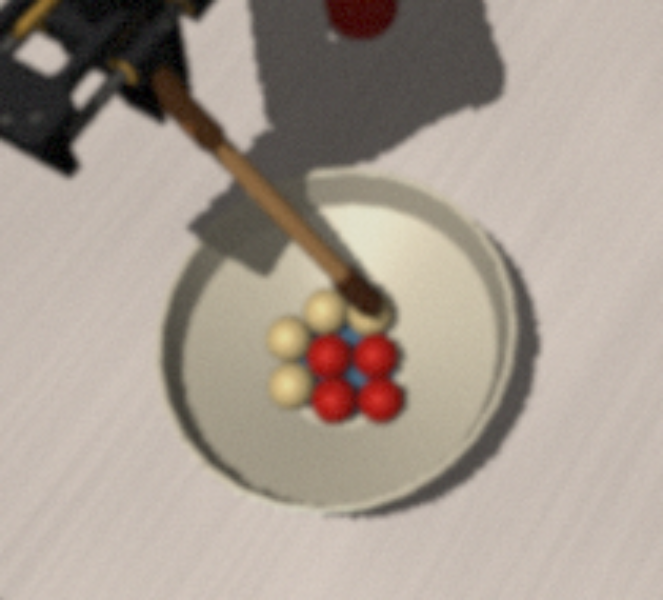

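The picture shows four reds together at (330-380, 355-400) with creams on the far and left sides. The bulb tip at (377,308) has shifted slightly, so the stirrer has pivoted a little in the grip. I'll re-measure the offset.

Run:
```python
from h import *
S=optics.read_camera("scene");W=optics.read_camera("wrist");t=env.state()["eef_pos"]
g=t+[0,1,18.8]
for pix in((266.8,364.3),):
    o,d=ray(S,[pix]); y=t[1]+1.5; b=o+d[0]*(y-o[1])/d[0,1]; v=b-g; print("bulb",b,b-t,"len",np.linalg.norm(v),"tilt",np.degrees(np.arctan2(v[0],-v[2])))
# wrist: dark bulb tip along column through axis
print(proj(W,b),proj(W,t+[90,1.5,-141]))
u=proj(W,b).astype(int)
m=hsv(W["pixels"],(0,60,5),(20,255,100),(u[0]-14,u[1]-25,u[0]+14,u[1]+40)); p=big(m);print(p.min(0),p.max(0),len(p))
```

```text
bulb [ 560.7 -182.2   52. ] [ 116.9    1.5 -112. ] len 175.37460211995372 tilt 41.78735575013888
[318.6  79.9] [317.9 120.6]
[305  78] [329 113] 491
```

The stirrer has pivoted to about 40°, so the bulb is now too high. I'll lift it out, check the sweets, and straighten the stirrer against the inside wall of the crock.

>>> {"api": "step_arm", "payload": {
  "moves": [
    {"tx": 0, "ty": 0, "tz": -20, "roll": 0},
    {"tx": 0, "ty": 0, "tz": -50, "roll": 0},
    {"tx": 0, "ty": 0, "tz": -85, "roll": 0},
    {"tx": 0, "ty": 0, "tz": -115, "roll": 0},
    {"tx": 0, "ty": 0, "tz": -130, "roll": 0},
    {"tx": 0, "ty": 0, "tz": -130, "roll": 0},
    {"tx": 0, "ty": 0, "tz": -130, "roll": 0}
  ]
}}

```text
t: 12.55
eef_pos: [444.5, -183.4, 293.8]
tcp_rot: [3.141, -0.001, 0.018]
ft_force: [-0.0, -0.0, -1.6]
opening: 0.162
grip_force: 30.0
```

```bash
cat >> h.py <<'E'
def bulb(show=True):
    """bulb origin by wrist tip row and grip geometry (lever 183 about the grasp point)"""
    S=optics.read_camera("scene");W=optics.read_camera("wrist");t=env.state()["eef_pos"];g=t+[0,1,18.8];r={}
    for a in np.radians(np.arange(-5,55,.5)):
        v=np.array([np.sin(a),0,-np.cos(a)]); r[a]=(proj(W,g+191*v),proj(S,g+191*v),g+183*v)
    return S,W,t,r
E
python3 - <<'E'
from h import *
S,W,t,r=bulb()
check(sweets(S,np.array([556.5,-206.5])))
for n,c,k in(("W",W,0),("S",S,1)):
    # dark bulb pixels along the predicted tip curve
    for a in list(r)[::6]:
        u=r[a][k]; x,y=u.round().astype(int)
        if 2<x<637 and 2<y<477: print(n,round(np.degrees(a)),u,cv2.cvtColor(c["pixels"][y-1:y+2,x-1:x+2],cv2.COLOR_BGR2HSV).mean((0,1)).round())
cv2.imwrite("pics/w4.png",np.hstack([cv2.resize(W["pixels"][0:300,217:417],(400,600)),cv2.resize(S["pixels"][250:450,140:340],(400,600))]))
print(t)
E
```

```text
r [ 10.  -22.5] 0.98 nearest other 26.5
r [-6.1 -4.9] 0.98 nearest other 26.0
r [ 30.8 -10.1] 0.95 nearest other 49.9
r [16.8  8.2] 0.94 nearest other 26.9
c [-15.7 -29. ] 1.00 nearest other 26.0
c [-32.   -8.2] 0.99 nearest other 26.1
c [-24.6  15.9] 0.98 nearest other 27.9
c [ 2.1 30.7] 0.95 nearest other 26.9
W -5 [316.2 235.7] [ 11. 100.  88.]
W -2 [316.4 225.8] [ 11. 100.  87.]
W 1 [316.6 215.9] [ 15. 100. 114.]
W 4 [316.7 205.9] [ 15. 107. 154.]
W 7 [316.9 195.9] [ 15. 108. 154.]
W 10 [317.1 185.9] [ 15. 110. 154.]
W 13 [317.3 175.7] [ 15. 111. 153.]
W 16 [317.4 165.4] [ 15. 112. 154.]
W 19 [317.6 154.9] [ 15. 112. 156.]
W 22 [317.8 144.4] [ 15. 113. 156.]
W 25 [318.  133.6] [ 16. 114. 155.]
W 28 [318.2 122.6] [ 15. 114. 156.]
W 31 [318.4 111.5] [ 15. 116. 156.]
W 34 [318.6 100. ] [ 11. 137.  84.]
W 37 [318.8  88.3] [ 10. 136.  72.]
W 40 [319.   76.3] [ 24.  28. 225.]
W 43 [319.3  63.9] [ 24.  29. 225.]
W 46 [319.5  51.1] [ 24.  29. 223.]
W 49 [319.7  37.9] [ 24.  30. 223.]
W 52 [320.   24.2] [ 23.  30. 135.]
S -5 [197.6 309. ] [ 13.  26. 188.]
S -2 [202.3 311.8] [ 13.  26. 189.]
S 1 [207.1 314.5] [ 13.  26. 189.]
S 4 [211.8 317.1] [ 13.  27. 190.]
S 7 [216.4 319.6] [ 13.  26. 192.]
S 10 [221.1 321.8] [ 14.  27. 188.]
S 13 [225.7 324. ] [ 13.  26. 184.]
S 16 [230.2 326. ] [13. 24. 80.]
S 19 [234.7 327.8] [17. 32. 84.]
S 22 [239.1 329.4] [21. 39. 86.]
S 25 [243.5 330.9] [21. 42. 86.]
S 28 [247.7 332.2] [21. 41. 86.]
S 31 [251.9 333.3] [16. 62. 76.]
S 34 [256.  334.2] [ 13. 113.  75.]
S 37 [259.9 334.9] [16. 94. 80.]
S 40 [263.7 335.5] [ 25.  36. 178.]
S 43 [267.4 335.7] [ 26.  32. 208.]
S 46 [271.  335.8] [ 24.  35. 131.]
S 49 [274.4 335.6] [21. 40. 90.]
S 52 [277.6 335.2] [ 21.  42. 127.]
[ 444.  -183.1  292.4]
```

View pics/w4.png

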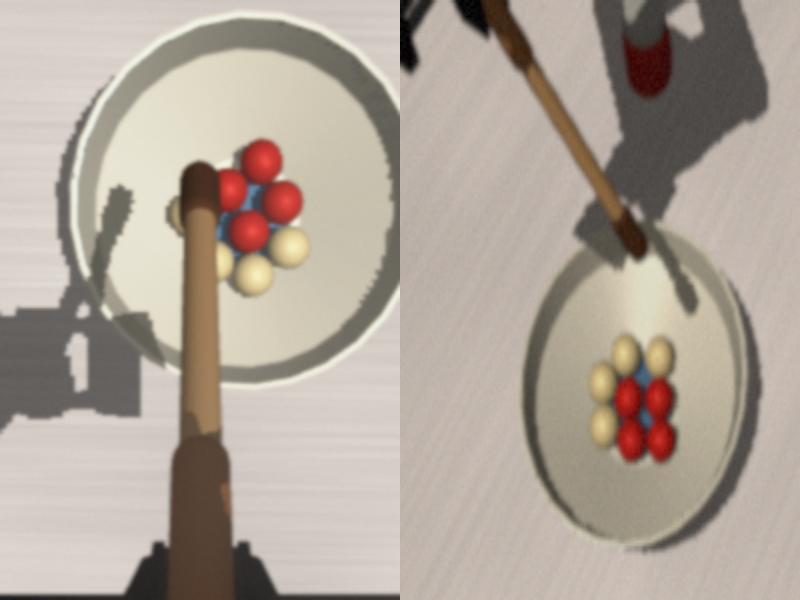

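Pictures of the lifted state: the sweets are already well spread, with one red at (31,-10) lacking a cream within 37.5 mm. The stirrer leans about 38.5°. I'll go to the crock to straighten it.

>>> {"api": "step_arm", "payload": {
  "moves": [
    {"tx": -1, "ty": -12, "tz": 0, "roll": 0},
    {"tx": -3, "ty": -38, "tz": 0, "roll": 0},
    {"tx": -5, "ty": -72, "tz": 0, "roll": 0},
    {"tx": -8, "ty": -110, "tz": 0, "roll": 0},
    {"tx": -10, "ty": -148, "tz": 0, "roll": 0},
    {"tx": -13, "ty": -186, "tz": 0, "roll": 0},
    {"tx": -15, "ty": -224, "tz": 0, "roll": 0},
    {"tx": -18, "ty": -262, "tz": 0, "roll": 0},
    {"tx": -21, "ty": -300, "tz": 0, "roll": 0},
    {"tx": -23, "ty": -335, "tz": 0, "roll": 0},
    {"tx": -25, "ty": -361, "tz": 0, "roll": 0},
    {"tx": -25, "ty": -371, "tz": 0, "roll": 0}
  ]
}}

```text
t: 13.65
eef_pos: [411.0, 190.4, 292.7]
tcp_rot: [-3.142, 0.002, 0.021]
ft_force: [-0.2, -0.3, -1.7]
opening: 0.161
grip_force: 30.0
```

>>> {"api": "step_arm", "payload": {
  "moves": [
    {"tx": 0, "ty": 0, "tz": 0, "roll": 0},
    {"tx": 0, "ty": 0, "tz": 15, "roll": 0},
    {"tx": 0, "ty": 0, "tz": 45, "roll": 0},
    {"tx": 0, "ty": 0, "tz": 75, "roll": 0},
    {"tx": 0, "ty": 0, "tz": 95, "roll": 0},
    {"tx": 0, "ty": 0, "tz": 100, "roll": 0},
    {"tx": 0, "ty": 0, "tz": 100, "roll": 0}
  ]
}}

```text
t: 14.23
eef_pos: [412.0, 186.4, 192.5]
tcp_rot: [3.141, 0.003, 0.018]
ft_force: [-0.9, 0.8, 0.4]
opening: 0.163
grip_force: 30.0
```

>>> {"api": "step_arm", "payload": {
  "moves": [
    {"tx": 9, "ty": 0, "tz": 0, "roll": 0},
    {"tx": 17, "ty": 0, "tz": -7, "roll": 0},
    {"tx": 24, "ty": 0, "tz": -12, "roll": 0},
    {"tx": 32, "ty": 0, "tz": -16, "roll": 0},
    {"tx": 41, "ty": 0, "tz": -21, "roll": 0},
    {"tx": 50, "ty": 0, "tz": -25, "roll": 0},
    {"tx": 60, "ty": 0, "tz": -29, "roll": 0},
    {"tx": 70, "ty": 0, "tz": -32, "roll": 0},
    {"tx": 80, "ty": 0, "tz": -35, "roll": 0},
    {"tx": 90, "ty": 0, "tz": -37, "roll": 0},
    {"tx": 98, "ty": 0, "tz": -38, "roll": 0},
    {"tx": 98, "ty": 0, "tz": -38, "roll": 0}
  ]
}}

```text
t: 15.23
eef_pos: [512.1, 189.2, 231.8]
tcp_rot: [-3.142, -0.001, 0.018]
ft_force: [-1.1, 0.9, 0.4]
opening: 0.162
grip_force: 30.0
```

>>> {"api": "step_arm", "payload": {
  "moves": [
    {"tx": -4, "ty": 0, "tz": 0, "roll": 0},
    {"tx": -4, "ty": 0, "tz": -20, "roll": 0},
    {"tx": -4, "ty": 0, "tz": -45, "roll": 0},
    {"tx": -4, "ty": 0, "tz": -70, "roll": 0},
    {"tx": -4, "ty": 0, "tz": -80, "roll": 0},
    {"tx": -4, "ty": 0, "tz": -80, "roll": 0},
    {"tx": -4, "ty": 0, "tz": -80, "roll": 0}
  ]
}}

```text
t: 15.82
eef_pos: [506.0, 189.1, 311.0]
tcp_rot: [3.141, -0.0, 0.019]
ft_force: [0.0, -0.1, -1.7]
opening: 0.165
grip_force: 30.0
```

```bash
cat > tilt.py <<'E'
from h import *
S,W,t,r=bulb(); print(t)
for n,c,k in(("W",W,0),("S",S,1)):
    o=[]
    for a in r:
        x,y=r[a][k].round().astype(int)
        if 2<x<637 and 2<y<477:
            h=cv2.cvtColor(c["pixels"][y-1:y+2,x-1:x+2],cv2.COLOR_BGR2HSV).mean((0,1)); o.append((round(float(np.degrees(a)),1),bool(h[0]<18 and h[1]>75 and h[2]<110)))
    print(n,"dark at",[a for a,f in o if f])
E
python3 tilt.py
```

```text
[505.8 189.1 310.1]
W dark at [-5.0, -4.5, -4.0, -3.5, -3.0, -2.5, -2.0, -1.5, -1.0, -0.5, 0.0, 0.5, 1.0, 1.5, 2.0, 2.5, 3.0, 3.5, 4.0, 4.5, 5.0]
S dark at [5.0, 5.5, 6.0, 6.5, 7.0, 7.5, 8.0]
```

>>> {"api": "step_arm", "payload": {
  "moves": [
    {"tx": 2, "ty": 12, "tz": 0, "roll": 0},
    {"tx": 5, "ty": 38, "tz": 0, "roll": 0},
    {"tx": 10, "ty": 72, "tz": 0, "roll": 0},
    {"tx": 16, "ty": 110, "tz": 0, "roll": 0},
    {"tx": 21, "ty": 148, "tz": 0, "roll": 0},
    {"tx": 26, "ty": 186, "tz": 0, "roll": 0},
    {"tx": 32, "ty": 224, "tz": 0, "roll": 0},
    {"tx": 37, "ty": 262, "tz": 0, "roll": 0},
    {"tx": 43, "ty": 300, "tz": 0, "roll": 0},
    {"tx": 48, "ty": 335, "tz": 0, "roll": 0},
    {"tx": 52, "ty": 360, "tz": 0, "roll": 0},
    {"tx": 52, "ty": 369, "tz": 0, "roll": 0}
  ]
}}

```text
t: 16.92
eef_pos: [565.1, -182.8, 310.0]
tcp_rot: [-3.142, 0.002, 0.016]
ft_force: [-0.7, 0.4, -0.3]
opening: 0.16
grip_force: 30.0
```

>>> {"api": "step_arm", "payload": {
  "moves": [
    {"tx": 0, "ty": 0, "tz": 0, "roll": 0},
    {"tx": 0, "ty": 0, "tz": 15, "roll": 0},
    {"tx": 0, "ty": 0, "tz": 40, "roll": 0},
    {"tx": 0, "ty": 0, "tz": 65, "roll": 0},
    {"tx": 0, "ty": 0, "tz": 85, "roll": 0},
    {"tx": 0, "ty": 0, "tz": 100, "roll": 0},
    {"tx": 0, "ty": 0, "tz": 111, "roll": 0},
    {"tx": 0, "ty": 0, "tz": 119, "roll": 0},
    {"tx": 0, "ty": 0, "tz": 124, "roll": 0},
    {"tx": 0, "ty": 0, "tz": 125, "roll": 0},
    {"tx": 0, "ty": 0, "tz": 125, "roll": 0}
  ]
}}

```text
t: 17.83
eef_pos: [565.4, -178.7, 186.9]
tcp_rot: [3.141, -0.0, 0.019]
ft_force: [0.7, 0.5, -0.8]
opening: 0.16
grip_force: 30.0
```

```bash
cat > path.py <<'E'
import numpy as np
def rows(P):
    c,s=np.cos(.019),np.sin(.019)
    for k in range(0,len(P)-1,12):
        D=P[k+1:k+13]-P[k]; print([(round(float(c*x+s*y)),round(float(s*x-c*y))) for x,y in D],"end",P[min(k+12,len(P)-1)].round())
def spiral(th0,R,step=20):
    th=np.radians(th0+step*np.arange(len(R))); R=np.array(R); return np.c_[R*np.cos(th),R*np.sin(th)]
E
python3 tilt.py
python3 -c "
from path import *
rows(spiral(47,[39.6,36,33,31,30]+[29]*14+[27,25,23,21,20,20]+[20]*12))"
```

```text
[ 565.6 -178.8  187.4]
W dark at [-5.0, -4.5, -4.0, -3.5, -3.0, -2.5, -2.0, -1.5, -1.0, -0.5, 0.0, 0.5, 1.0, 1.5, 2.0, 2.5, 3.0, 3.5, 4.0, 4.5, 5.0, 5.5, 6.0, 6.5, 7.0, 7.5, 8.0]
S dark at [3.5, 4.0, 4.5, 5.0, 5.5, 6.0, 6.5, 7.0, 7.5, 8.0]
[(-13, -4), (-25, -4), (-36, -1), (-45, 4), (-52, 12), (-56, 21), (-56, 31), (-54, 41), (-48, 49), (-39, 55), (-30, 57), (-20, 56)] end [  8. -28.]
[(9, -4), (16, -12), (20, -21), (21, -31), (18, -41), (12, -49), (3, -53), (-6, -53), (-14, -50), (-20, -45), (-25, -39), (-27, -33)] end [-19.   4.]
[(0, 7), (1, 14), (5, 19), (11, 23), (18, 25), (25, 24), (31, 21), (36, 16), (39, 10), (39, 3), (37, -4), (33, -9)] end [14. 15.]
```

Lean is ~6-7° and entry was contact-free. Stirring at constant depth.

>>> {"api": "step_arm", "payload": {
  "moves": [
    {"tx": -13, "ty": -4, "tz": 0, "roll": 0},
    {"tx": -25, "ty": -4, "tz": 1, "roll": 0},
    {"tx": -36, "ty": -1, "tz": 2, "roll": 0},
    {"tx": -45, "ty": 4, "tz": 2, "roll": 0},
    {"tx": -52, "ty": 12, "tz": 2, "roll": 0},
    {"tx": -56, "ty": 21, "tz": 2, "roll": 0},
    {"tx": -56, "ty": 31, "tz": 2, "roll": 0},
    {"tx": -54, "ty": 41, "tz": 2, "roll": 0},
    {"tx": -48, "ty": 49, "tz": 2, "roll": 0},
    {"tx": -39, "ty": 55, "tz": 2, "roll": 0},
    {"tx": -30, "ty": 57, "tz": 2, "roll": 0},
    {"tx": -20, "ty": 56, "tz": 2, "roll": 0}
  ]
}}

```text
t: 18.93
eef_pos: [547.1, -236.0, 184.3]
tcp_rot: [-3.141, 0.001, 0.018]
ft_force: [-0.6, -0.5, -1.1]
opening: 0.159
grip_force: 29.9
```

```bash
python3 tilt.py; python3 -c "
from h import *
check(sweets(optics.read_camera('scene'),np.array([556.5,-206.5])))"
```

```text
[ 548.  -235.6  184.1]
W dark at [-3.0, -2.5, -2.0, -1.5, -1.0, -0.5, 0.0, 0.5, 1.0, 1.5, 2.0, 2.5, 3.0, 3.5, 4.0, 4.5, 5.0, 5.5, 6.0, 6.5, 7.0, 7.5, 8.0, 8.5, 9.0, 9.5, 10.0, 10.5, 11.0, 11.5, 12.0, 12.5, 13.5, 14.0, 14.5]
S dark at [6.0, 6.5, 7.0, 7.5, 8.0, 8.5, 9.0, 9.5, 10.0, 10.5]
r [6.8 3.8] 0.96 nearest other 41.4
r [31.7 -1.5] 0.96 nearest other 61.9
r [23.3 20.4] 0.92 nearest other 64.5
r [ 44.7 -17.8] 0.91 nearest other 72.4
c [-27.7 -19.2] 0.48 nearest other 41.4
```

>>> {"api": "step_arm", "payload": {
  "moves": [
    {"tx": 9, "ty": -4, "tz": 0, "roll": 0},
    {"tx": 16, "ty": -12, "tz": 0, "roll": 0},
    {"tx": 20, "ty": -21, "tz": 0, "roll": 0},
    {"tx": 21, "ty": -31, "tz": 0, "roll": 0},
    {"tx": 18, "ty": -41, "tz": 0, "roll": 0},
    {"tx": 12, "ty": -49, "tz": 0, "roll": 0},
    {"tx": 3, "ty": -53, "tz": 0, "roll": 0},
    {"tx": -6, "ty": -53, "tz": 0, "roll": 0},
    {"tx": -14, "ty": -50, "tz": 0, "roll": 0},
    {"tx": -20, "ty": -45, "tz": 0, "roll": 0},
    {"tx": -25, "ty": -39, "tz": 0, "roll": 0},
    {"tx": -27, "ty": -33, "tz": 0, "roll": 0}
  ]
}}

```text
t: 20.08
eef_pos: [518.2, -203.8, 185.0]
tcp_rot: [3.141, -0.001, 0.018]
ft_force: [2.0, 1.4, 0.2]
opening: 0.162
grip_force: 30.0
```

>>> {"api": "step_arm", "payload": {
  "moves": [
    {"tx": 0, "ty": 7, "tz": 0, "roll": 0},
    {"tx": 1, "ty": 14, "tz": 0, "roll": 0},
    {"tx": 5, "ty": 19, "tz": 0, "roll": 0},
    {"tx": 11, "ty": 23, "tz": 0, "roll": 0},
    {"tx": 18, "ty": 25, "tz": 0, "roll": 0},
    {"tx": 25, "ty": 24, "tz": 0, "roll": 0},
    {"tx": 31, "ty": 21, "tz": 0, "roll": 0},
    {"tx": 36, "ty": 16, "tz": 0, "roll": 0},
    {"tx": 39, "ty": 10, "tz": 0, "roll": 0},
    {"tx": 39, "ty": 3, "tz": 0, "roll": 0},
    {"tx": 37, "ty": -4, "tz": 0, "roll": 0},
    {"tx": 33, "ty": -9, "tz": 0, "roll": 0}
  ]
}}

```text
t: 21.08
eef_pos: [551.9, -192.1, 185.0]
tcp_rot: [3.141, -0.002, 0.02]
ft_force: [0.8, -1.4, 2.2]
opening: 0.164
grip_force: 30.0
```

```bash
python3 tilt.py; python3 -c "
from h import *
check(sweets(optics.read_camera('scene'),np.array([556.5,-206.5])))
print('W');check(sweets(optics.read_camera('wrist'),np.array([556.5,-206.5])))"
```

```text
[ 551.3 -192.1  185.2]
W dark at [-2.5, -2.0, -1.5, -1.0, -0.5, 0.0, 0.5, 1.0, 1.5, 2.0, 2.5, 3.0, 3.5, 4.0, 4.5, 5.0, 5.5, 6.0, 6.5, 7.0, 7.5, 8.0, 8.5, 9.0, 9.5, 10.0, 10.5, 11.0, 11.5, 12.0, 12.5, 13.0, 13.5]
S dark at [8.0, 8.5, 9.5, 10.0, 10.5, 11.0, 11.5, 12.0, 12.5, 13.0, 13.5, 14.0]
r [-4.3 -0.7] 0.98 nearest other 26.3
r [ 11.2 -27.2] 0.95 nearest other 26.5
r [-1.5 18.9] 0.44 nearest other 27.8
c [-15.2 -24.7] 1.00 nearest other 26.3
c [-31.5  -5.2] 1.00 nearest other 27.5
c [-29.   14.4] 0.71 nearest other 27.8
W
r [  9.7 -25.7] 0.77 nearest other 26.7
r [-1.  27.7] 0.69 nearest other 26.8
r [-6.   0.5] 0.61 nearest other 25.7
r [18.7 24.8] 0.46 nearest other 22.6
c [-33.6  -2.3] 0.92 nearest other 27.8
c [-16.9 -22.9] 0.92 nearest other 25.7
c [-26.5  19.4] 0.62 nearest other 26.8
c [37.  37.9] 0.59 nearest other 22.6
```

```bash
python3 -c "
from path import *
rows(spiral(28,[34,32,30]+[29]*8+[27,25,22,20,18,18,20,22,24,26,28,30,32,32]))"
```

```text
[(-8, -8), (-19, -12), (-29, -14), (-39, -12), (-48, -8), (-55, 0), (-59, 9), (-59, 19), (-56, 29), (-50, 37), (-41, 40), (-32, 40)] end [ -1. -25.]
[(8, -4), (13, -9), (16, -15), (19, -21), (21, -27), (21, -35), (18, -42), (12, -49), (3, -53), (-7, -54), (-18, -51), (-25, -42)] end [-27.  17.]
```

>>> {"api": "step_arm", "payload": {
  "moves": [
    {"tx": -8, "ty": -8, "tz": 0, "roll": 0},
    {"tx": -19, "ty": -12, "tz": 0, "roll": 0},
    {"tx": -29, "ty": -14, "tz": 0, "roll": 0},
    {"tx": -39, "ty": -12, "tz": 0, "roll": 0},
    {"tx": -48, "ty": -8, "tz": 0, "roll": 0},
    {"tx": -55, "ty": 0, "tz": 0, "roll": 0},
    {"tx": -59, "ty": 9, "tz": 0, "roll": 0},
    {"tx": -59, "ty": 19, "tz": 0, "roll": 0},
    {"tx": -56, "ty": 29, "tz": 0, "roll": 0},
    {"tx": -50, "ty": 37, "tz": 0, "roll": 0},
    {"tx": -41, "ty": 40, "tz": 0, "roll": 0},
    {"tx": -32, "ty": 40, "tz": 0, "roll": 0}
  ]
}}

```text
t: 22.28
eef_pos: [521.3, -234.6, 184.5]
tcp_rot: [-3.141, 0.0, 0.018]
ft_force: [-0.8, 0.0, -0.1]
opening: 0.159
grip_force: 29.8
```

>>> {"api": "step_arm", "payload": {
  "moves": [
    {"tx": 8, "ty": -4, "tz": 0, "roll": 0},
    {"tx": 13, "ty": -9, "tz": 0, "roll": 0},
    {"tx": 16, "ty": -15, "tz": 0, "roll": 0},
    {"tx": 19, "ty": -21, "tz": 0, "roll": 0},
    {"tx": 21, "ty": -27, "tz": 0, "roll": 0},
    {"tx": 21, "ty": -35, "tz": 0, "roll": 0},
    {"tx": 18, "ty": -42, "tz": 0, "roll": 0},
    {"tx": 12, "ty": -49, "tz": 0, "roll": 0},
    {"tx": 3, "ty": -53, "tz": 0, "roll": 0},
    {"tx": -7, "ty": -54, "tz": 0, "roll": 0},
    {"tx": -18, "ty": -51, "tz": 0, "roll": 0},
    {"tx": -25, "ty": -42, "tz": 0, "roll": 0}
  ]
}}

```text
t: 23.28
eef_pos: [492.8, -191.9, 184.8]
tcp_rot: [-3.142, 0.0, 0.019]
ft_force: [-0.2, 0.4, 0.1]
opening: 0.163
grip_force: 29.9
```

```bash
python3 tilt.py; python3 -c "
from h import *
check(sweets(optics.read_camera('scene'),np.array([556.5,-206.5])))
print('W');check(sweets(optics.read_camera('wrist'),np.array([556.5,-206.5])))"
```

```text
[ 493.5 -193.6  185. ]
W dark at [1.5, 2.0, 2.5, 3.0, 3.5, 4.0, 4.5, 5.0, 5.5, 6.0, 6.5, 7.0, 7.5, 8.0, 8.5, 9.0, 9.5, 10.0, 10.5, 11.0, 11.5, 12.0, 12.5, 15.5, 16.0, 16.5, 17.0, 17.5, 18.0, 18.5, 19.0, 19.5]
S dark at [27.0, 27.5, 28.0]
r [-5.3 -3.9] 0.98 nearest other 26.5
r [ 11.  -20.3] 0.97 nearest other 27.7
r [10.  15.1] 0.92 nearest other 26.8
c [-15.3 -28.8] 1.00 nearest other 26.9
c [31.9 -0.3] 1.00 nearest other 26.8
c [-31.  -10.2] 0.99 nearest other 26.5
c [-34.2   9.7] 0.50 nearest other 32.0
W
r [-7.8 -1.3] 0.86 nearest other 25.4
r [  9.8 -19.6] 0.85 nearest other 27.7
r [ 8.1 16.6] 0.77 nearest other 26.4
r [-13.3  28.9] 0.55 nearest other 41.4
c [29.5  1.1] 0.96 nearest other 26.4
c [-16.8 -27.5] 0.92 nearest other 27.7
c [-32.3  -7.9] 0.91 nearest other 25.4
```

>>> {"api": "step_arm", "payload": {
  "moves": [
    {"tx": 0, "ty": 0, "tz": -15, "roll": 0},
    {"tx": 0, "ty": 0, "tz": -40, "roll": 0},
    {"tx": 0, "ty": 0, "tz": -70, "roll": 0},
    {"tx": 0, "ty": 0, "tz": -100, "roll": 0},
    {"tx": 0, "ty": 0, "tz": -120, "roll": 0},
    {"tx": 0, "ty": 0, "tz": -125, "roll": 0},
    {"tx": 0, "ty": 0, "tz": -125, "roll": 0},
    {"tx": 0, "ty": 0, "tz": -125, "roll": 0}
  ]
}}

```text
t: 24.15
eef_pos: [494.3, -192.0, 308.5]
tcp_rot: [-3.141, 0.001, 0.019]
ft_force: [-1.0, 0.5, -0.1]
opening: 0.163
grip_force: 29.9
```

```bash
python3 tilt.py; python3 -c "
from h import *
check(sweets(optics.read_camera('scene'),np.array([556.5,-206.5])))
print('W');check(sweets(optics.read_camera('wrist'),np.array([556.5,-206.5])))"
```

```text
[ 494.2 -191.9  308. ]
W dark at [2.0, 2.5, 3.0, 3.5, 4.0, 4.5, 5.0, 5.5, 6.0, 6.5, 7.0, 7.5, 8.0, 8.5, 9.0, 9.5, 10.0, 10.5, 11.0, 11.5, 12.0, 12.5, 15.5, 16.0, 16.5, 17.0, 17.5, 18.0, 18.5, 19.0, 19.5]
S dark at [16.0, 17.0, 17.5]
r [-5.3 -3.9] 0.97 nearest other 26.5
r [ 11.  -20.3] 0.97 nearest other 27.8
r [ 9.1 15.7] 0.94 nearest other 28.3
r [-10.6  24.3] 0.88 nearest other 26.5
c [-15.1 -29.8] 1.00 nearest other 27.7
c [32.2 -0.7] 1.00 nearest other 28.3
c [-31.  -10.2] 1.00 nearest other 26.5
c [-35.6  15.4] 0.99 nearest other 26.5
W
r [-8.  -1.5] 0.88 nearest other 25.5
r [ 7.8 16.4] 0.87 nearest other 26.4
r [  9.4 -18.8] 0.83 nearest other 28.0
c [29.3  1.1] 0.98 nearest other 26.4
c [-17.1 -27.8] 0.95 nearest other 27.8
c [-32.6  -8.3] 0.95 nearest other 25.5
c [-32.6  11.9] 0.45 nearest other 28.0
```

All eight sweets are seen, each with its nearest other-colour centre under 29 mm away (limit 37.5). The lean is now about 18.5°, so I'm taking the stirrer back to the crock.

>>> {"api": "step_arm", "payload": {
  "moves": [
    {"tx": -1, "ty": -12, "tz": 0, "roll": 0},
    {"tx": -2, "ty": -38, "tz": 0, "roll": 0},
    {"tx": -4, "ty": -72, "tz": 0, "roll": 0},
    {"tx": -6, "ty": -110, "tz": 0, "roll": 0},
    {"tx": -8, "ty": -149, "tz": 0, "roll": 0},
    {"tx": -11, "ty": -188, "tz": 0, "roll": 0},
    {"tx": -13, "ty": -227, "tz": 0, "roll": 0},
    {"tx": -16, "ty": -266, "tz": 0, "roll": 0},
    {"tx": -18, "ty": -305, "tz": 0, "roll": 0},
    {"tx": -21, "ty": -342, "tz": 0, "roll": 0},
    {"tx": -23, "ty": -370, "tz": 0, "roll": 0},
    {"tx": -23, "ty": -380, "tz": 0, "roll": 0}
  ]
}}

```text
t: 25.35
eef_pos: [463.0, 190.9, 309.3]
tcp_rot: [-3.141, 0.001, 0.022]
ft_force: [-0.6, 0.6, -0.6]
opening: 0.157
grip_force: 29.9
```

>>> {"api": "step_arm", "payload": {
  "moves": [
    {"tx": 0, "ty": 0, "tz": 0, "roll": 0},
    {"tx": 0, "ty": 0, "tz": 0, "roll": 0},
    {"tx": 0, "ty": 0, "tz": 0, "roll": 0}
  ]
}}

```text
t: 25.6
eef_pos: [464.3, 186.5, 309.4]
tcp_rot: [3.141, 0.0, 0.018]
ft_force: [0.4, -0.3, 0.3]
opening: 0.161
grip_force: 29.9
```

```bash
python3 tilt.py
python3 - <<'E'
from h import *
S0=cv2.imread("pics/scene0.png");S=optics.read_camera("scene")["pixels"]
g=lambda a:cv2.cvtColor(a[345:432,205:312],cv2.COLOR_BGR2GRAY).astype(np.float32)
print("bowl shift px",cv2.phaseCorrelate(g(S0),g(S),cv2.createHanningWindow((107,87),cv2.CV_32F)))
r=g(S)-g(S0); print(abs(r)[60:,:].mean(), abs(r)[:, 85:].mean())
E
```

```text
[464.5 186.3 309.6]
W dark at [2.5, 3.0, 3.5, 4.0, 4.5, 5.0, 5.5, 6.0, 6.5, 7.0, 7.5, 8.0, 8.5, 9.0, 9.5, 10.0, 10.5, 11.0, 11.5, 12.0, 12.5, 13.0, 15.5, 16.0, 16.5, 17.0, 17.5, 18.0, 18.5, 19.0, 19.5]
S dark at []
bowl shift px ((-11.747889470285713, -4.301822006432886), 0.07755426693355105)
12.632745 11.307733
```

Run:
```python
from h import *
S,W,t,r=bulb(); S0=cv2.imread("pics/scene0.png")
for x,y in((225,405),(270,405),(292,360),(203,360)):
    w=S0[y-12:y+12,x-12:x+12]; A=S["pixels"][y-20:y+20,x-20:x+20]; m=cv2.matchTemplate(A,w,cv2.TM_CCOEFF_NORMED); _,v,_,q=cv2.minMaxLoc(m); print((x,y),np.array(q)-8,round(v,2))
a=np.radians(19)
k=min(r,key=lambda z:abs(z-a)); u=r[k][1].astype(int); print("S pred tip",u, "W pred",r[k][0])
m=hsv(S["pixels"],(3,60,10),(20,255,200),(u[0]-30,u[1]-70,u[0]+25,u[1]+25)); p=big(m); o,v=linefit(p); tt=(p-o)@v; print(len(p),o+tt.min()*v,o+tt.max()*v)
u=r[k][0].astype(int)
m=hsv(W["pixels"],(0,60,5),(20,255,200),(u[0]-40,max(u[1]-40,0),u[0]+40,u[1]+60)); p=big(m); o,v=linefit(p); tt=(p-o)@v; print(len(p),o+tt.min()*v,o+tt.max()*v)
```

```text
(225, 405) [0 0] 0.98
(270, 405) [ 0 -8] 0.62
(292, 360) [0 0] 0.98
(203, 360) [0 0] 1.0
S pred tip [355 182] W pred [317.4 154.9]
632 [328.3 111.1] [355.7 181.1]
972 [315. 151.] [315. 213.]
```

The bowl hasn't moved (0 px shift) and the bulb is right over the crock. I'll lower it.

>>> {"api": "step_arm", "payload": {
  "moves": [
    {"tx": 0, "ty": 0, "tz": 15, "roll": 0},
    {"tx": 0, "ty": 0, "tz": 40, "roll": 0},
    {"tx": 0, "ty": 0, "tz": 65, "roll": 0},
    {"tx": 0, "ty": 0, "tz": 88, "roll": 0},
    {"tx": 0, "ty": 0, "tz": 105, "roll": 0},
    {"tx": 0, "ty": 0, "tz": 118, "roll": 0},
    {"tx": 0, "ty": 0, "tz": 128, "roll": 0},
    {"tx": 0, "ty": 0, "tz": 134, "roll": 0},
    {"tx": 0, "ty": 0, "tz": 137, "roll": 0},
    {"tx": 0, "ty": 0, "tz": 137, "roll": 0},
    {"tx": 0, "ty": 0, "tz": 137, "roll": 0}
  ]
}}

```text
t: 26.77
eef_pos: [464.7, 187.4, 173.1]
tcp_rot: [-3.141, -0.001, 0.019]
ft_force: [-0.1, 0.2, -1.0]
opening: 0.16
grip_force: 29.9
```

>>> {"api": "step_arm", "payload": {
  "moves": [
    {"tx": 0, "ty": 0, "tz": 0, "roll": 0},
    {"tx": 0, "ty": 0, "tz": 0, "roll": 0},
    {"tx": 0, "ty": 0, "tz": 0, "roll": 0},
    {"tx": 0, "ty": 0, "tz": 0, "roll": 0},
    {"tx": 0, "ty": 0, "tz": 0, "roll": 0},
    {"tx": 0, "ty": 0, "tz": 0, "roll": 0},
    {"tx": 0, "ty": 0, "tz": 0, "roll": 0},
    {"tx": 0, "ty": 0, "tz": 0, "roll": 0},
    {"tx": 0, "ty": 0, "tz": 0, "roll": 0},
    {"tx": 0, "ty": 0, "tz": 0, "roll": 0},
    {"tx": 0, "ty": 0, "tz": 0, "roll": 0},
    {"tx": 0, "ty": 0, "tz": 0, "roll": 0}
  ],
  "grip": 95
}}

```text
t: 27.77
eef_pos: [464.4, 187.4, 172.6]
tcp_rot: [3.142, -0.0, 0.019]
ft_force: [0.3, -0.1, -0.9]
opening: 0.945
grip_force: 0.0
```

Run:
```python
from h import *
S=optics.read_camera("scene");W=optics.read_camera("wrist")
m=hsv(S["pixels"],(3,90,20),(20,255,200),(295,125,356,212)); p=big(m); o,v=linefit(p); tt=(p-o)@v; print("S",len(p),o+tt.min()*v,o+tt.max()*v)
m=hsv(W["pixels"],(0,60,5),(20,255,200),(230,60,400,400)); p=big(m); o,v=linefit(p); tt=(p-o)@v; print("W",len(p),o+tt.min()*v,o+tt.max()*v)
for n,c in(("S",S),("W",W)): print(n,proj(c,np.array([419.,187,211])),proj(c,np.array([534.,188.6,14])))
```

```text
S 265 [321. 163.] [340.4 201.8]
W 3451 [312.5 153. ] [318.5 327.5]
S [307.4 138.9] [355.1 226.5]
W [317.  418.1] [317.6 146.6]
```

>>> {"api": "step_arm", "payload": {
  "moves": [
    {"tx": 0, "ty": 0, "tz": -10, "roll": 0},
    {"tx": 0, "ty": 0, "tz": -30, "roll": 0},
    {"tx": 0, "ty": 0, "tz": -55, "roll": 0},
    {"tx": 0, "ty": 0, "tz": -85, "roll": 0},
    {"tx": 0, "ty": 0, "tz": -115, "roll": 0},
    {"tx": 0, "ty": 0, "tz": -135, "roll": 0},
    {"tx": 0, "ty": 0, "tz": -140, "roll": 0}
  ]
}}

```text
t: 28.45
eef_pos: [465.1, 187.6, 316.7]
tcp_rot: [-3.14, -0.006, 0.019]
ft_force: [-0.1, -0.1, 0.0]
opening: 0.999
grip_force: 0.0
```

>>> {"api": "step_arm", "payload": {
  "moves": [
    {"tx": 0, "ty": 40, "tz": 0, "roll": 0},
    {"tx": 0, "ty": 80, "tz": 0, "roll": 0},
    {"tx": 0, "ty": 120, "tz": 0, "roll": 0},
    {"tx": 0, "ty": 160, "tz": 0, "roll": 0},
    {"tx": 0, "ty": 190, "tz": 0, "roll": 0},
    {"tx": 0, "ty": 200, "tz": 0, "roll": 0},
    {"tx": 0, "ty": 200, "tz": 0, "roll": 0},
    {"tx": 0, "ty": 200, "tz": 0, "roll": 0},
    {"tx": 0, "ty": 200, "tz": 0, "roll": 0}
  ]
}}

```text
t: 29.2
eef_pos: [468.0, -11.7, 312.5]
tcp_rot: [-3.141, 0.0, 0.019]
ft_force: [0.9, 0.1, 0.1]
opening: 1.001
grip_force: 0.0
```

Run:
```python
from h import *
S=optics.read_camera("scene");T=optics.read_camera("top")
m=hsv(S["pixels"],(3,90,20),(20,255,200),(300,135,352,212)); y,x=np.where(m>0); p=np.c_[x,y]
a=np.float64([309,141]);v=np.float64([33,61]);v/=np.linalg.norm(v)
ps=p[abs((p-a)@[-v[1],v[0]])<8]
pt=big(hsv(T["pixels"],(3,110,20),(20,255,200),(255,220,325,305)))
x,d=axis(S,ps,T,pt); print("dir",d*100,"tilt",np.degrees(np.arccos(d[2])),len(ps),len(pt))
for c,p in((S,ps),(T,pt)):
    q,v=linefit(p);t=(p-q)@v
    for e in(t.min(),t.max()): print("end",(q+e*v),onaxis(c,q+e*v,x,d))
print("axis at 14",x+d*(14-x[2])/d[2],"at 115",x+d*(115-x[2])/d[2])
check(sweets(S,np.array([556.5,-206.5])))
for n,(X,Y) in dict(tin=(262,262),mug=(427,158),fig=(380,320),spat=(380,132),crock=(345,212)).items():
    w=cv2.imread("pics/scene0.png")[Y-14:Y+14,X-14:X+14];A=S["pixels"][Y-22:Y+22,X-22:X+22];mm=cv2.matchTemplate(A,w,cv2.TM_CCOEFF_NORMED);_,v,_,q=cv2.minMaxLoc(mm);print(n,np.array(q)-8,round(v,2))
```

```text
dir [-44.   -3.2  89.7] tilt 26.202057597457788 460 91
end [309. 139.] [424.5 184.1 215.3]
end [342.2 205.4] [499.7 189.6  62. ]
end [286.4 284. ] [422.1 183.9 220.1]
end [288.2 264.9] [469.5 187.4 123.6]
axis at 14 [523.3 191.4  14. ] at 115 [473.7 187.7 115. ]
r [ 11.  -20.3] 0.98 nearest other 28.0
r [-5.5 -3.5] 0.98 nearest other 26.6
r [ 9.1 15.7] 0.94 nearest other 27.5
r [-10.6  24.3] 0.88 nearest other 27.1
c [-15.4 -29.4] 0.99 nearest other 27.7
c [-31.3  -9.9] 0.98 nearest other 26.6
c [31.2 -0.8] 0.97 nearest other 27.5
c [-36.3  15.6] 0.96 nearest other 27.1
tin [0 0] 0.9
mug [0 0] 0.93
fig [0 0] 0.99
spat [0 0] 0.98
crock [1 1] 0.42
```

```bash
python3 -c "
from cell import env
print(env.job_done())"
```

```text
the job is handed in; nothing more can be done
None
```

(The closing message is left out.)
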